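# Put a plaster track cast on display

### The arm

A 6-joint arm with a two-finger parallel gripper is mounted at the origin on the work surface. World frame = base frame: x ahead of the robot, y to its left, z up, the work surface at z = 0. Lengths are in m, angles in rad, forces in N, time in s.
With the tool pointing down it reaches from about 0.375 to 0.9 m from the base axis. Payload 3.1 kg.
Tool frame: the origin (TCP) lies midway between the tips of the shut fingers; the grasp point (between the pads) lies 19 mm behind it; z points along the fingers, y is the line along which they close (so a half turn about z gives the same grasp; the last joint's range is limited). The gripper opens to 87 mm and grips with 3 to 60 N. Pads are 19 mm wide; open, the fingers measure 117 mm over their backs; the gripper's body (75 mm by 190 mm) begins 51 mm behind the grasp point.
Start: joints at [-1.429, 0.527, 1.433, -0, 1.181, -0.178], TCP at [0.197, -0.593, 0.223] pointing down, gripper open.
Joint ranges: [-3.08, 3.08], [-0.75, 2.2], [0.22, 2.44], [-1.43, 4.57], [0, 2.65], [-2.85, 2.85]. Speed limits (rad/s): [2.79, 2.79, 3.14, 3.14, 3.14, 3.14].

### API

Orientations are given as a 3x3 rotation matrix whose columns are the frame's x, y, z axes.
In Python, from workcell import arm gives the robot as it stands.
- The arm moves only by the shell command python3 -m pendant 'ROWS' [FORCE]. ROWS is JSON, a list of rows, each a list of 3 entries, a list of its own where there are three numbers: the finger opening in cm, from 0 to 8.7, then the shift along the tool's x, y, z in cm, then the turn about the tool's z in rad. A call has exactly 8 rows; each row shifts and turns the commanded pose from where the row before left it, along the tool's axes as they then stand; what a row does not reach is not made up. A row lasts 1/12 s, in which the tool goes at most 41.7 mm and 7.16 degrees, less where a joint would pass 70% of its speed; a pose out of reach is approached as far as the arm can. A call is refused whole if a number of a shift passes 4.17 or a number of a turn 0.125, either way. A call with a gripper value outside its range is refused whole. The fingers move at their own pace and stop on an object; FORCE is the grip in N (left out, the last holds). Time passes only in rows, so rows that do not move let the fingers close, or fill a call up. It gives the time, the measured TCP pose, the force, the opening and the grip force at its end, in the units of the state.
- arm.observe(): the state, without advancing time (a new reading comes with each control period).
- arm.get_image(name): name is "side" or "top" or "wrist"; returns (picture, depth): 400x640x3 uint8, blue, green, red; 400x640 float32, m along the optical axis (not along the pixel's ray), 0 where there is no reading.
- arm.camera_params(name): a dict with "intrinsics" (3x3 intrinsics, pixels), "camera_from_world" (4x4, takes a point from world to camera coordinates). Camera axes: x right, y down, z forward; pixel columns grow to the right and rows downward; lengths in m; the calibration is good to about 2 mm. A picture is of the moment at which its call begins: read the wrist's pose just before it. camera_params takes no time and is no camera call; for the wrist camera it gives the pose at the moment of the call.
- arm.job_done(): hands the job in; it is judged then, once.
The state is a dict: "t": time; "joints": joint angles; "dq": joint speeds; "joint_efforts": joint torques, N m; "position": TCP position; "orientation": TCP orientation; "contact_force": force on the tool from outside, world axes, zero at the start; "moment": the same for the moment, N m; "gripper_width": opening from 0.0 (shut) to 1.0 (fully open); "gripper_force": force on a finger pad.
Only numpy, scipy, OpenCV 4.12 (cv2) and the standard library are available. Lean on these libraries where they do the work, as an engineer would, in place of code of your own. Each camera call takes 0.05 s, during which the arm holds its last target. There are 200 camera calls.

### The job

Put the paw-print cast on show: slide the clear front pane of the display case open, work the spatula under the cast on the casting board, lift it on the blade and set it down gently, face up and square, on the two wooden bearers inside the case. Then draw the spatula out, lay it back on the table, and slide the pane fully shut. The plaster is fragile: carry it only on the spatula, never touch it with the fingers and never tip or drop it, and leave everything else where it is.

Things in the scene. Friction and masses are not known exactly. Their poses are not given: they have to be found in the camera images.
- case: Fixed display case, 180 (x) x 380 (y) x 132 mm: clear panels, aluminium frame, wooden base 190 x 390 x 20. Origin: centre of underside; x points from its front (facing the robot) to its back, z up. Front: +y half has a fixed pane, -y half a sliding one before it. Pane fully open, the entrance spans y -180 to -12, z 24 to 120 mm at x -90 to -70. Its other half holds a fossil on a block.
- bearers (a point): Midpoint between the two wooden bearers on the case's floor, level with their tops: x 7, y -96, z 44 mm in the case's frame, axes like the case's. They run along x (110 mm long, centred here), are 22 mm wide, 24 mm high, with a clear gap of 72 mm between them (y -36 to 36): the blade fits down into the gap, the cast lies across both.
- pane (a joint): Position of the sliding pane in m: 0 fully shut, 0.17 fully open; it slides along the case's +y as it opens, with about 1.5 N of friction, and stays where it is left. It may start up to 35 mm open.
- pane_pull (a point): Point on the sliding pane's upright aluminium grip bar: on its axis, 99 mm above the table. The bar is 10 x 10 mm in section, its axis 30 mm before the pane (towards the robot), and reaches from 39 to 111 mm above the table. Axes like the case's. It can be pushed sideways or pinched from above.
- board: Plywood casting board fixed on the table, 220 (x) x 160 (y) x 10 mm. Origin: centre of its underside; x points to its far edge, along which runs a wooden back stop 14 mm thick, 18 mm high above the board's top, inner face at x = 96 mm. Near edge and sides are open.
- cast: White plaster paw-print slab, 96 (x) x 118 (y) x 15 mm, 0.12 to 0.19 kg, lying loose on the board 10 to 50 mm short of the back stop, square to it to 0.12 rad. Origin: centre of underside; z up. Underside edge bevelled all round (6 mm high, 10 mm deep): the blade can enter under it. Pushed, the cast slides; held by the back stop it rides up onto the blade.
- spatula: Offset spatula, 0.136 kg, standing on its flat steel blade (100 (x) x 56 x 2 mm, blunt front). Origin: centre of blade underside; x to the front edge (x = 50), z up. A neck 7 mm thick rises from the blade's rear (x = -50) to 52 mm height at x = -88. Level wooden handle: x -180 to -100, 20 mm wide (y), 34 mm high, axis 52 mm above the blade's underside. Set down askew, it may tip back.
- spatula_grip (a point): Point to grip on the spatula's handle: on its axis, x = -135, z = 52 mm in the spatula's frame, axes like the spatula's. Take it from above, fingers closing along y, firmly: with a light grip the loaded blade sags (50 N holds it).
- small_cast: Bystander: small round plaster cast, 72 mm across, 14 mm high, lying between the board and the case. Origin: centre of its underside.
- lens: Bystander: hand lens lying flat, 68 mm rim 10 mm high with an 85 mm black handle up to 14 mm high towards its -x. Origin: centre of the rim's underside.
- ruler: Bystander: steel ruler lying flat, 155 mm (x) x 24 mm x 4 mm. Origin: centre of its underside.
- dome_display: Bystander: clear cylinder on a round wooden base with a small skeleton inside, 116 mm across, 136 mm high. Origin: centre of its underside.
- brush_mug: Bystander: mug with brushes, 80 mm across, 182 mm high with the brushes. Origin: centre of its underside.
- jar: Bystander: closed jar, 72 mm across, 100 mm high. Origin: centre of its underside.
Mind the look-alikes: they are no part of the job. What is shaped like the cast but purple is not meant.

How it is judged:
On the way, in this order (a step that is already met when the one before it is completed fails the run):
1. the pane has been slid open (value of joint pane above 0.135 m), for 0.2 s.
2. the cast is carried level on the spatula, clear of the board (contact force between spatula and cast above 0.5 N and z of cast in the frame of board above 0.025 m and contact force between cast and board below 0.05 N and angle between cast's own z axis and vertical below 0.2 rad), for 0.3 s.
3. the cast lies on the two bearers in the case and the spatula has left it (x of cast in the frame of bearers between -0.02 and 0.02 m and y of cast in the frame of bearers between -0.015 and 0.015 m and z of cast in the frame of bearers between -0.004 and 0.004 m and contact force between spatula and cast below 0.05 N and contact force between cast and case above 0.5 N), for 0.2 s.
At the end, for the whole second after the job is handed in: Cast face up, still, on both bearers: centre within 20 mm along and 15 mm across them, height to 4 mm, level to 0.06 rad, square to the case to 0.2 rad. Pane within 6 mm of shut. Spatula laid down, right way up and still, on the table, off cast, board and case (x of cast in the frame of bearers between -0.02 and 0.02 m and y of cast in the frame of bearers between -0.015 and 0.015 m and z of cast in the frame of bearers between -0.004 and 0.004 m and angle between cast's own z axis and vertical below 0.06 rad and angle between the x axis of cast and the x axis of case, either way round below 0.2 rad and linear speed of each of cast, spatula below 0.01 m/s and value of joint pane below 0.006 m and contact force between spatula and cast below 0.05 N and height (world z) of spatula below 0.02 m and angle between spatula's own z axis and vertical below 0.35 rad and contact force between spatula and board below 0.05 N and contact force between spatula and case below 0.05 N); the robot touches nothing.
It fails at once if the cast was touched with the fingers (contact force between the fingers and cast above 0.5 N).
It fails at once if the cast was tipped by more than 0.35 rad (angle between cast's own z axis and vertical above 0.35 rad).
It fails at once if the cast was set down hard in the case or knocked against it (over 25 N) (contact force between cast and case above 25 N).
It fails at once if the cast was knocked on the board or rammed against its back stop (over 30 N), or fell off it onto the table (contact force between cast and board above 30 N or height (world z) of cast below 0.005 m).
It fails at once if a bystander was moved by more than 20 mm (distance of any of small_cast, lens, ruler, dome_display, brush_mug, jar from where it was at the start of the episode above 0.02 m).
It also fails if it takes over 72 s, if anything falls off the work surface, if the arm or the gripper's body presses on something with over 40 N, if the wrist force passes 120 N, or if a joint passes its speed limit or range.

## Working session

There is one attempt and no reset: what is moved stays moved. The work goes in short steps, Python scripts to look and compute and a shell command to move; the robot and the scene stay as the last step left them, time stands still between calls to the robot, and variables do not carry over. Pictures are saved under pics/ and viewed, at most 10 in all, crops included, and the job is handed in when it is done.

```bash
mkdir -p pics; ls
python3 - <<'E'
from workcell import arm
import cv2,numpy as np
s=arm.observe();print(s)
for n in("side","top"):
    im,d=arm.get_image(n);cv2.imwrite(f"pics/{n}0.png",im);np.savez(f"pics/{n}0.npz",im=im,d=d);p=arm.camera_params(n);print(n,p)
E
```

```text
pics
{'t': 0.0, 'joints': array([-1.42850980e+00,  5.28460342e-01,  1.43394730e+00, -7.80046578e-06,
        1.18136894e+00, -1.78475277e-01]), 'dq': array([ 0.00028455,  0.00051513,  0.00121927,  0.00130369, -0.00064465,
        0.00147582]), 'joint_efforts': array([-1.42366243e-03, -4.40052724e+01, -1.76596087e+01,  6.32137223e-02,
        5.80849964e-02, -1.76296567e-04]), 'position': array([ 0.19698835, -0.59235381,  0.2215609 ]), 'orientation': array([[ 9.48994630e-01,  3.15292074e-01, -3.16840012e-04],
       [ 3.15292003e-01, -9.48992246e-01,  2.16083786e-03],
       [ 3.80616334e-04, -2.15052064e-03, -9.99997615e-01]]), 'contact_force': array([-0.00183666,  0.26843802,  0.29822881]), 'moment': array([ 0.00313932, -0.03840758, -0.01280006]), 'gripper_force': 0.0, 'gripper_width': 1.0035991884736766}
side {'intrinsics': array([[490.71574199,   0.        , 307.44888181],
       [  0.        , 490.71574199, 191.34688262],
       [  0.        ,   0.        ,   1.        ]]), 'camera_from_world': array([[ 0.424853  , -0.90524948,  0.00482809, -0.27216766],
       [-0.51378424, -0.24551426, -0.82203923,  0.30273219],
       [ 0.74533595,  0.34676523, -0.56941039,  1.38663526],
       [ 0.        ,  0.        ,  0.        ,  1.        ]])}
top {'intrinsics': array([[398.14356458,   0.        , 313.6150818 ],
       [  0.        , 398.14356458, 192.10564461],
       [  0.        ,   0.        ,   1.        ]]), 'camera_from_world': array([[ 0.01756061, -0.99979751,  0.009827  , -0.07087009],
       [-0.98092185, -0.01913058, -0.19345891,  0.5173927 ],
       [ 0.19360773, -0.00624226, -0.98105916,  1.39640606],
       [ 0.        ,  0.        ,  0.        ,  1.        ]])}
```

View pics/side0.png

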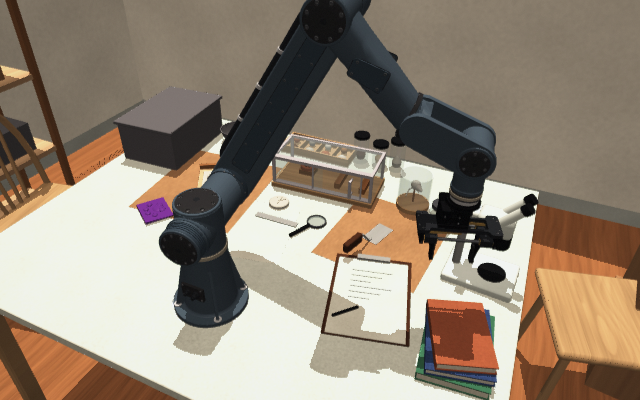

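View pics/top0.png

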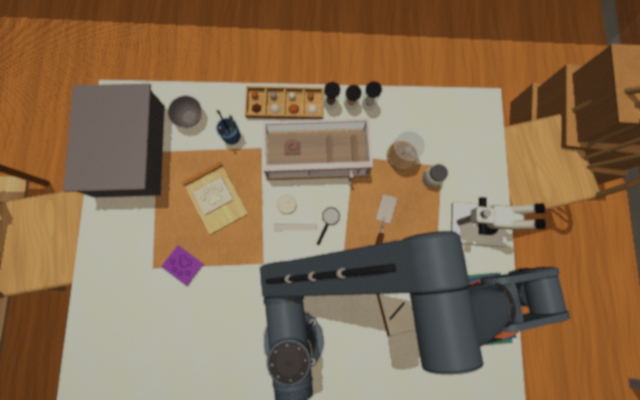

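The side view shows the spatula at about (365,240), the case at (330,170) and the board hidden behind the arm. In the top view the board and cast are at (213,197), the case at (317,150) with its pull at about (351,175), the spatula blade at (387,208) and its handle at (380,238). Next I'll get rough metric positions.

```bash
cat > h.py <<'E'
import numpy as np,cv2
from workcell import arm
def world(P,uv,d):
    K=P["intrinsics"];T=np.linalg.inv(P["camera_from_world"])
    uv=np.atleast_2d(np.asarray(uv,float));d=np.atleast_1d(d)
    c=np.c_[(uv-[K[0,2],K[1,2]])/K[0,0]*d[:,None],d]
    return c@T[:3,:3].T+T[:3,3]
def plane(P,uv,z):   # intersect pixel rays with height z
    a=world(P,uv,np.ones(len(np.atleast_2d(uv))));o=np.linalg.inv(P["camera_from_world"])[:3,3]
    return o+(a-o)*((z-o[2])/(a[:,2]-o[2]))[:,None]
def proj(P,X):
    T=P["camera_from_world"];c=np.atleast_2d(X)@T[:3,:3].T+T[:3,3]
    return (c@P["intrinsics"].T)[:,:2]/c[:,2:]
def shot(name,tag):
    P=arm.camera_params(name);s=arm.observe();im,d=arm.get_image(name)
    cv2.imwrite(f"pics/{tag}.png",im);np.savez(f"pics/{tag}.npz",im=im,d=d,K=P["intrinsics"],T=P["camera_from_world"]);return P,s,im,d
def load(tag):
    f=np.load(f"pics/{tag}.npz");return {"intrinsics":f["K"],"camera_from_world":f["T"]},f["im"],f["d"]
E
python3 - <<'E'
from h import *
np.set_printoptions(precision=3,suppress=True)
P=arm.camera_params("top");f=np.load("pics/top0.npz");d=f["d"];im=f["im"]
for n,uv in dict(case1=(265,124),case2=(369,123),case3=(264,178),case4=(371,172),pull=(351,175),blade=(387,208),h=(380,240),cast=(213,195),board=(215,200),bl=(184,184),bt=(224,166),br=(246,214),bb=(214,234),small=(287,204),lens=(331,215),dome=(404,155),jar=(436,175)).items():
    print(n,world(P,uv,d[uv[1],uv[0]]),d[uv[1],uv[0]])
Pw=arm.camera_params("wrist");print(Pw,arm.observe()["position"])
cv2.imwrite("pics/c.png",cv2.resize(im[100:260,160:460],None,fx=2.6,fy=2.6,interpolation=cv2.INTER_CUBIC))
E
```

```text
case1 [[0.745 0.116 0.133]] 1.4090542
case2 [[ 0.758 -0.254  0.129]] 1.4178255
case3 [[ 0.58   0.127 -0.001]] 1.5083696
case4 [[ 0.611 -0.279  0.001]] 1.5151552
pull [[ 0.57  -0.191  0.115]] 1.3953301
blade [[ 0.472 -0.336  0.006]] 1.4841301
h [[ 0.348 -0.296  0.073]] 1.393647
cast [[0.505 0.309 0.027]] 1.4658545
board [[0.486 0.299 0.03 ]] 1.458788
bl [[0.544 0.417 0.031]] 1.4690257
bt [[0.623 0.281 0.001]] 1.5145675
br [[0.44  0.187 0.008]] 1.4721665
bb [[ 0.365  0.303 -0.002]] 1.4673746
small [[0.478 0.036 0.02 ]] 1.4687124
lens [[ 0.441 -0.127  0.011]] 1.4716195
dome [[ 0.64  -0.374  0.136]] 1.3888615
jar [[ 0.58  -0.495  0.098]] 1.4160758
{'intrinsics': array([[288.699,   0.   , 316.436],
       [  0.   , 288.699, 197.58 ],
       [  0.   ,   0.   ,   1.   ]]), 'camera_from_world': array([[ 0.316, -0.949, -0.002, -0.623],
       [-0.917, -0.306,  0.255, -0.031],
       [-0.243, -0.079, -0.967,  0.39 ],
       [ 0.   ,  0.   ,  0.   ,  1.   ]])} [ 0.197 -0.592  0.222]
```

View pics/c.png

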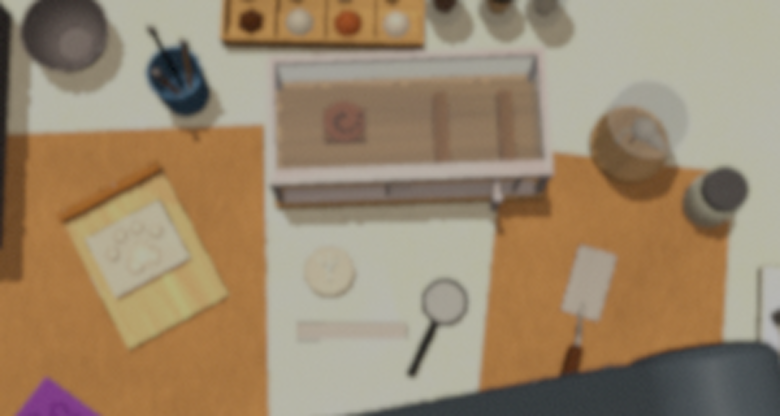

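The enlarged top view confirms the layout. The stop runs from (62,217) to (160,168), so the board's yaw is about 0.46. The pull is at (497,195), the bearers at (440,125) and (505,125), and the spatula blade at (590,283). I'll go for a wrist view over the spatula and the case front.

```bash
R='[8.7,[2,-1.4,-0.6],0]'; python3 -m pendant '[[8.7,[2,-1.4,-0.6],0],[8.7,[2,-1.4,-0.6],0],[8.7,[2,-1.4,-0.6],0],[8.7,[2,-1.4,-0.6],0],[8.7,[2,-1.4,-0.6],0],[8.7,[2,-1.4,-0.6],0],[8.7,[2,-1.4,-0.6],0],[8.7,[2,-1.4,-0.6],0]]'
python3 -m pendant '[[8.7,[2,-1.4,-0.6],0.1],[8.7,[2,-1.4,-0.6],0.1],[8.7,[2,-1.4,-0.6],0.1],[8.7,[2,-1.4,-0.6],0.1],[8.7,[2,-1.4,-0.6],0],[8.7,[2,-1.4,-0.6],0],[8.7,[0,0,0],0],[8.7,[0,0,0],0]]'
python3 - <<'E'
from h import *
P,s,im,d=shot("wrist","w1");print(s["position"],s["orientation"],s["joints"]);shot("top","t1")
E
```

```text
t: 0.77
position: [0.314, -0.435, 0.2704]
orientation: [[0.949, 0.315, -0.0], [0.315, -0.949, 0.001], [-0.0, -0.001, -1.0]]
contact_force: [-1.1, 0.3, 0.3]
gripper_width: 0.999
gripper_force: 0.0
t: 1.43
position: [0.4252, -0.3425, 0.3065]
orientation: [[0.997, -0.077, -0.0], [-0.077, -0.997, -0.0], [-0.0, 0.0, -1.0]]
contact_force: [-1.0, -0.0, -0.8]
gripper_width: 0.997
gripper_force: 0.0
[ 0.4252212  -0.34247598  0.30645645] [[ 9.97066265e-01 -7.65424749e-02 -3.35950868e-04]
 [-7.65425355e-02 -9.97066302e-01 -1.71337921e-04]
 [-3.21850661e-04  1.96549792e-04 -9.99999929e-01]] [-8.82546893e-01  3.29401139e-01  1.52361047e+00 -3.83467163e-04
  1.28866212e+00  7.64973655e-01]
```

View pics/w1.png

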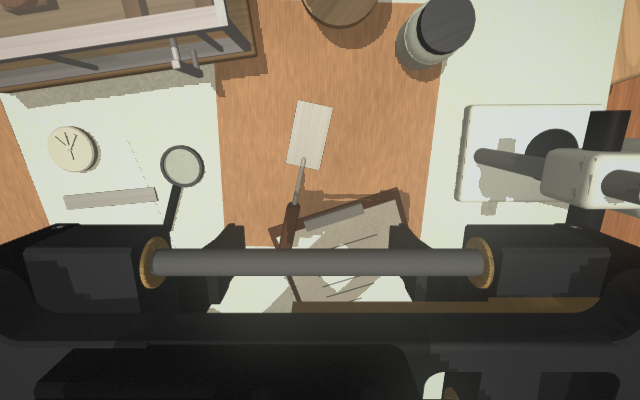

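The wrist view shows the blade corners at about (298,100), (332,107), (321,169) and (287,162), and the handle from (293,205) to (285,248). The pull bar's top is near (174,42). I'll compute the spatula pose and go on to a second view for the height.

Run:
```python
from h import *
np.set_printoptions(precision=4,suppress=True)
P,im,d=load("w1")
c=np.array([(298,100),(332,107),(321,169),(287,162)],np.float32)
g=cv2.cvtColor(im,cv2.COLOR_BGR2GRAY)
c=cv2.cornerSubPix(g,c.copy(),(5,5),(-1,-1),(3,50,.01));print(c)
print("depth z",world(P,[(310,130),(290,212),(288,225)],[d[130,310],d[212,290],d[225,288]]))
w=plane(P,c,.002);print(w)
ctr=w.mean(0);ax=(w[0]+w[1]-w[2]-w[3])/2;yaw=np.arctan2(ax[1],ax[0]);print("wrist",ctr,yaw,np.linalg.norm(ax),np.linalg.norm(w[0]-w[1]))
u=np.array([np.cos(yaw),np.sin(yaw)])
print("grip -135",ctr[:2]-.135*u)
# handle top point cloud
v,uu=np.mgrid[180:250,270:310];m=d[180:250,270:310]>0
X=world(P,np.c_[uu[m],v[m]],d[180:250,270:310][m]);k=(X[:,2]>.06)&(X[:,2]<.08)
print(k.sum(),X[k].mean(0),X[k].min(0),X[k].max(0), np.median(X[k][:,2]))
r=X[k][:,:2]-ctr[:2];print("along",(r@u).min(),(r@u).max(),"across",np.median(r@[-u[1],u[0]]))
# top view check
Pt,it,dt=load("t1");
# pull bar
sub=d[20:80,150:215];v,uu=np.mgrid[20:80,150:215];X=world(P,np.c_[uu.ravel(),v.ravel()],sub.ravel())
k=(abs(X[:,2]-.108)<.008)&(X[:,0]<.585);print("bar?",k.sum(),X[k].mean(0),X[k].min(0),X[k].max(0))
np.savetxt("pics/x.txt",X[k][:5])
cv2.imwrite("pics/c2.png",np.hstack([cv2.resize(im[0:110,0:270],None,fx=2.9,fy=2.9,interpolation=3)]))
```

```text
[[297.7285  99.8261]
 [332.2378 107.7491]
 [318.5304 169.0288]
 [285.8307 162.2286]]
depth z [[ 0.4815 -0.3362  0.0013]
 [ 0.3703 -0.2995  0.0699]
 [ 0.3505 -0.2945  0.0695]]
[[ 0.5279 -0.3212  0.002 ]
 [ 0.5123 -0.3732  0.002 ]
 [ 0.4187 -0.345   0.002 ]
 [ 0.4338 -0.2931  0.002 ]]
wrist [ 0.4732 -0.3331  0.002 ] -0.2915745655089504 0.09793853696514246 0.05436835319010793
grip -135 [ 0.3439 -0.2943]
587 [ 0.3465 -0.2949  0.0677] [ 0.3113 -0.3121  0.0601] [ 0.3788 -0.2746  0.0715] 0.0682251990190923
along -0.17115003017786015 -0.09951959719424505 across 0.00023752006989642902
bar? 184 [ 0.5732 -0.1924  0.1076] [ 0.5646 -0.1967  0.1003] [ 0.5849 -0.1869  0.1124]
```

View pics/c2.png

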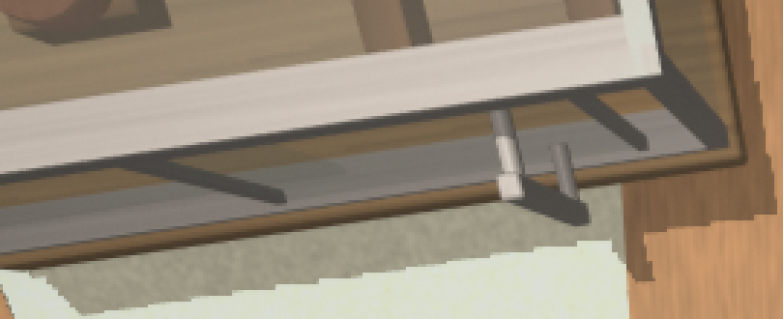

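In the crop the bar top is at (511,187), which is (176,64.5) in the wrist image. It is on two stand-offs, and the base corner is near (256,55). Next I'll fit the case pose.

Run:
```python
from h import *
np.set_printoptions(precision=4,suppress=True)
def cloud(t):
    P,im,d=load(t);v,u=np.nonzero(d>0);return world(P,np.c_[u,v],d[v,u]),np.c_[u,v],P,im
for t in("t1","w1"):
    X,uv,P,im=cloud(t)
    for lo,hi in((.124,.14),(.015,.025)):
        k=(X[:,2]>lo)&(X[:,2]<hi)&(X[:,0]>.54)&(X[:,0]<.80)&(X[:,1]>-.285)&(X[:,1]<.16)
        r=cv2.minAreaRect(X[k][:,:2].astype(np.float32)*1000);print(t,lo,k.sum(),r,np.median(X[k][:,2]))
        if lo>.1:
            q=X[k];
            # front edge: min x per y bin
            b=np.round(q[:,1]/.01).astype(int);pts=np.array([[y*.01,np.percentile(q[b==y,0],3)] for y in np.unique(b) if (b==y).sum()>3])
            print("front edge fit",np.polyfit(pts[3:-3,0],pts[3:-3,1],1), pts[[0,-1]].ravel())
P,im,d=load("w1")
print("bar",plane(P,[(176.2,64.5)],.111), "base corner z.02",plane(P,[(255.5,54.5)],.02),plane(P,[(255.5,57)],.0))
# base front edge line points in crop top edge
print(plane(P,np.array([(620,172),(300,218),(20,258)])/2.9,.02), plane(P,np.array([(660,72),(0,172)])/2.9,.13))
```

```text
t1 0.124 5312 ((674.8214721679688, -68.58512878417969), (182.95924377441406, 380.0496520996094), 3.1874821186065674) 0.13199690705066558
front edge fit [-0.0561  0.5842] [-0.26   0.597  0.12   0.587]
t1 0.015 287 ((591.7337036132812, -71.07623291015625), (28.08327865600586, 386.1054992675781), 3.660043954849243) 0.021073258876096457
w1 0.124 10231 ((616.9614868164062, -133.91551208496094), (54.207950592041016, 255.5687255859375), 3.0715994834899902) 0.13135340071997742
front edge fit [-0.0554  0.5834] [-0.26    0.5978 -0.01    0.5836]
w1 0.015 3084 ((601.5925903320312, -77.6983642578125), (67.54754638671875, 385.2003479003906), 7.8849077224731445) 0.02129501732955788
bar [[ 0.5687 -0.1924  0.111 ]] base corner z.02 [[ 0.592 -0.268  0.02 ]] [[ 0.593 -0.264  0.   ]]
[[ 0.5903 -0.2079  0.02  ]
 [ 0.5816 -0.0455  0.02  ]
 [ 0.5739  0.1001  0.02  ]] [[ 0.5985 -0.262   0.13  ]
 [ 0.5843 -0.0127  0.13  ]]
```

```bash
cat >> h.py <<'E'
def plan(x,y,z,yaw):
    s=arm.observe();p=s["position"];R=s["orientation"];psi=np.arctan2(R[1,0],R[0,0])
    c,sn=np.cos(yaw),np.sin(yaw);dx,dy=x-p[0],y-p[1]
    print("at",np.round(p,4),"yaw %.4f"%psi,"F",np.round(s["contact_force"],1),"t %.2f"%s["t"],"w %.3f"%s["gripper_width"])
    print("turn %.3f then tool cm: x %.2f y %.2f z %.2f"%(psi-yaw,(dx*c+dy*sn)*100,(dx*sn-dy*c)*100,(p[2]-z)*100))
E
python3 -m pendant '[[4,[0,0,0],-0.067],[4,[0,0,0],-0.065],[4,[2.53,-2.36,1.2],0],[4,[2.53,-2.36,1.2],0],[4,[2.53,-2.36,1.2],0],[4,[2.53,-2.36,1.2],0],[4,[2.53,-2.36,1.2],0],[4,[2.53,-2.36,1.2],0]]' 20
python3 -m pendant '[[4,[0,0,0],0],[4,[0,0,2.4],0],[4,[0,0,2.4],0],[4,[0,0,0],0],[4,[0,0,0],0],[4,[0,0,0],0],[4,[0,0,0],0],[4,[0,0,0],0]]'
python3 -c "
from h import *
plan(.5687,-.1924,.09,.0555)
P,s,im,d=shot('wrist','w2')"
```

```text
t: 2.2
position: [0.5686, -0.1938, 0.2334]
orientation: [[0.999, 0.051, -0.001], [0.051, -0.999, 0.0], [-0.001, -0.0, -1.0]]
contact_force: [0.1, -1.1, 0.6]
gripper_width: 0.5
gripper_force: 0.0
t: 2.87
position: [0.5693, -0.1948, 0.1882]
orientation: [[0.999, 0.052, 0.003], [0.052, -0.999, -0.002], [0.003, 0.002, -1.0]]
contact_force: [-0.9, 0.5, -0.3]
gripper_width: 0.46
gripper_force: 0.0
at [ 0.5693 -0.1948  0.1882] yaw 0.0520 F [-0.9  0.5 -0.3] t 2.87 w 0.460
turn -0.003 then tool cm: x -0.05 y -0.25 z 9.82
```

View pics/w2.png

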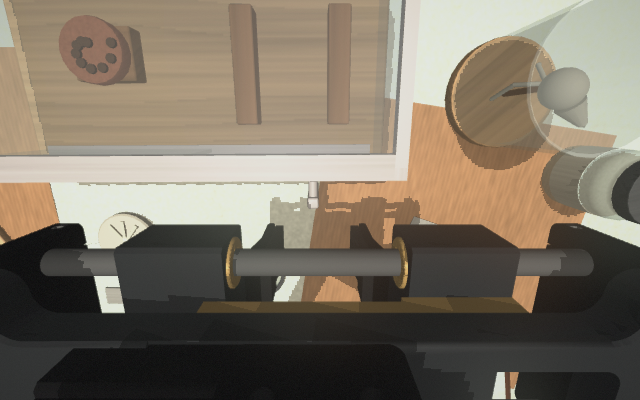

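The wrist view shows the bar top at (313,202), between the fingers. The bearers span columns 229–258 and 328–352, with near ends at row 124 and far ends at row 3. The small cast and ruler are to the left.

```bash
python3 - <<'E'
from h import *
np.set_printoptions(precision=4,suppress=True)
P,im,d=load("w2");P1,_,_=load("w1")
A=[Q["intrinsics"]@Q["camera_from_world"][:3] for Q in(P1,P)]
X=cv2.triangulatePoints(A[0],A[1],np.array([[176.2],[64.5]]),np.array([[313.],[203.]]));print("bar tri",(X[:3]/X[3]).T, plane(P,[(313,203)],.111))
c=np.array([(229,4),(251,4),(328,4),(351,4),(236,124),(259,124),(328,123),(350,123)],np.float32)
b=plane(P,c,.044);print(b.mean(0),b)
print("bearer depth z",world(P,[(242,60),(340,60)],[d[60,242],d[60,340]]))
plan(.5687,-.1924,.09,.0555)
E
python3 -m pendant '[[4,[0,-0.2,2.0],-0.003],[4,[0,0,2.0],0],[4,[0,0,2.0],0],[4,[0,0,2.0],0],[4,[0,0,1.8],0],[4,[0,0,0],0],[4,[0,0,0],0],[4,[0,0,0],0]]'
```

```text
bar tri [[ 0.5694 -0.1913  0.108 ]] [[ 0.5704 -0.1914  0.111 ]]
[ 0.6892 -0.1638  0.044 ] [[ 0.7401 -0.1039  0.044 ]
 [ 0.7412 -0.1244  0.044 ]
 [ 0.745  -0.1961  0.044 ]
 [ 0.7461 -0.2176  0.044 ]
 [ 0.6317 -0.1084  0.044 ]
 [ 0.6329 -0.132   0.044 ]
 [ 0.6376 -0.2029  0.044 ]
 [ 0.6388 -0.2255  0.044 ]]
bearer depth z [[ 0.6773 -0.1364  0.1299]
 [ 0.6808 -0.2051  0.1305]]
at [ 0.5692 -0.1946  0.188 ] yaw 0.0523 F [0.3 0.2 0.4] t 2.92 w 0.460
turn -0.003 then tool cm: x -0.04 y -0.22 z 9.80
t: 3.58
position: [0.5695, -0.1924, 0.0898]
orientation: [[0.998, 0.056, 0.002], [0.056, -0.998, -0.001], [0.002, 0.001, -1.0]]
contact_force: [0.6, 0.7, -0.8]
gripper_width: 0.46
gripper_force: 0.0
```

```bash
python3 -m pendant '[[4,[0,-1.0,0],0],[4,[0,-1.5,0],0],[4,[0,-2.0,0],0],[4,[0,-2.0,0],0],[4,[0,-2.0,0],0],[4,[0,-2.0,0],0],[4,[0,-2.0,0],0],[4,[0,-1.0,0],0]]'
python3 -m pendant '[[4,[0,-0.8,0],0],[4,[0,-0.5,0],0],[4,[0,-0.4,0],0],[4,[0,0,0],0],[4,[0,0,0],0],[4,[0,0,0],0],[4,[0,0,0],0],[4,[0,0,0],0]]'
```

```text
t: 4.25
position: [0.5615, -0.0543, 0.09]
orientation: [[0.998, 0.058, 0.003], [0.058, -0.998, -0.001], [0.003, 0.001, -1.0]]
contact_force: [1.0, -1.6, 0.6]
gripper_width: 0.46
gripper_force: 1.0
t: 4.92
position: [0.5599, -0.0404, 0.0883]
orientation: [[0.998, 0.055, -0.001], [0.055, -0.998, 0.0], [-0.001, -0.0, -1.0]]
contact_force: [-0.4, -0.4, 0.1]
gripper_width: 0.457
gripper_force: 0.0
```

```bash
python3 -m pendant '[[4,[0,-0.6,0],0],[4,[0,-0.6,0],0],[4,[0,0,0],0],[4,[0,0,0],0],[4,[0,0,0],0],[4,[0,0,0],0],[4,[0,0,0],0],[4,[0,0,0],0]]'
python3 -c "
from h import *
plan(.5,-.19,.09,.0555)
P,s,im,d=shot('wrist','w3')"
```

```text
t: 5.58
position: [0.56, -0.0363, 0.0883]
orientation: [[0.998, 0.059, 0.0], [0.059, -0.998, -0.013], [-0.0, 0.013, -1.0]]
contact_force: [-2.5, -26.4, -4.3]
gripper_width: 0.463
gripper_force: 13.0
at [ 0.56   -0.0363  0.0883] yaw 0.0594 F [ -2.5 -26.4  -4.3] t 5.58 w 0.463
turn 0.004 then tool cm: x -6.85 y 15.01 z -0.17
```

View pics/w3.png

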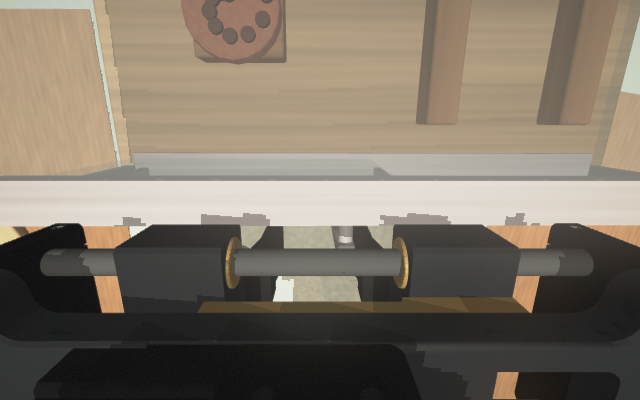

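The pane is fully open: 26 N against the stop, with the bar at (345,235) touching the right finger. Next I'll rise and look at the board from close up.

```bash
python3 -m pendant '[[4,[0,1.0,0],0],[4,[0,0.6,-1],0],[4,[0,0,-3.0],0],[4,[0,0,-3.5],0],[4,[0,0,-3.5],0],[4,[0,0,-3.5],0],[8.7,[0,0,-3.5],0],[8.7,[0,0,-3.0],0]]'
python3 -m pendant '[[8.7,[-1.6,-3.2,0],-0.1],[8.7,[-1.6,-3.2,0],-0.1],[8.7,[-1.6,-3.2,0],-0.1],[8.7,[-0.6,-3.2,0],-0.1],[8.7,[-0.6,-3.2,0],0],[8.7,[-0.6,-3.2,0],0],[8.7,[-0.6,-3.2,0],0],[8.7,[0,0,0],0]]'
python3 -c "
from h import *
plan(.5,-.19,.09,.0555)
P,s,im,d=shot('wrist','w4')"
```

```text
t: 6.3
position: [0.5604, -0.0432, 0.3021]
orientation: [[0.998, 0.056, 0.003], [0.056, -0.998, 0.0], [0.003, -0.0, -1.0]]
contact_force: [-0.0, -0.3, -0.3]
gripper_width: 0.54
gripper_force: 0.0
t: 6.97
position: [0.4178, 0.1533, 0.299]
orientation: [[0.896, 0.445, -0.004], [0.445, -0.896, 0.003], [-0.002, -0.004, -1.0]]
contact_force: [-1.1, 0.4, -0.9]
gripper_width: 0.993
gripper_force: 0.0
at [0.4178 0.1533 0.299 ] yaw 0.4610 F [-1.1  0.4 -0.9] t 6.97 w 0.993
turn 0.405 then tool cm: x 6.30 y 34.73 z 20.90
```

View pics/w4.png

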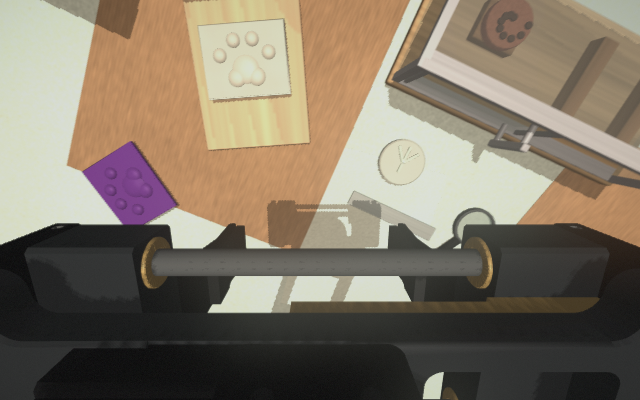

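This view shows the cast top corners at about (199,25), (286,19), (291,94) and (206,100), and the board's near corners at (207,150) and (309,142). The stop is cut off, so I'll move closer for a second view.

```bash
python3 -m pendant '[[8.7,[1.5,-3,0],0],[8.7,[1.5,-3,0],0],[8.7,[1.5,-2,0],0],[8.7,[1.5,0,0],0],[8.7,[0,0,0],0],[8.7,[0,0,0],0],[8.7,[0,0,0],0],[8.7,[0,0,0],0]]'
python3 -c "
from h import *
plan(.5,-.19,.09,.0555)
P,s,im,d=shot('wrist','w5')
cv2.imwrite('pics/c5.png',cv2.resize(im[0:240,140:460],None,fx=2.4,fy=2.4,interpolation=3))"
```

```text
t: 7.68
position: [0.4412, 0.2464, 0.2985]
orientation: [[0.899, 0.439, -0.001], [0.439, -0.899, -0.0], [-0.001, -0.0, -1.0]]
contact_force: [-0.0, -0.4, 0.6]
gripper_width: 0.996
gripper_force: 0.0
at [0.4412 0.2464 0.2985] yaw 0.4544 F [-0.  -0.4  0.6] t 7.68 w 0.996
turn 0.399 then tool cm: x 3.45 y 43.90 z 20.85
```

View pics/c5.png

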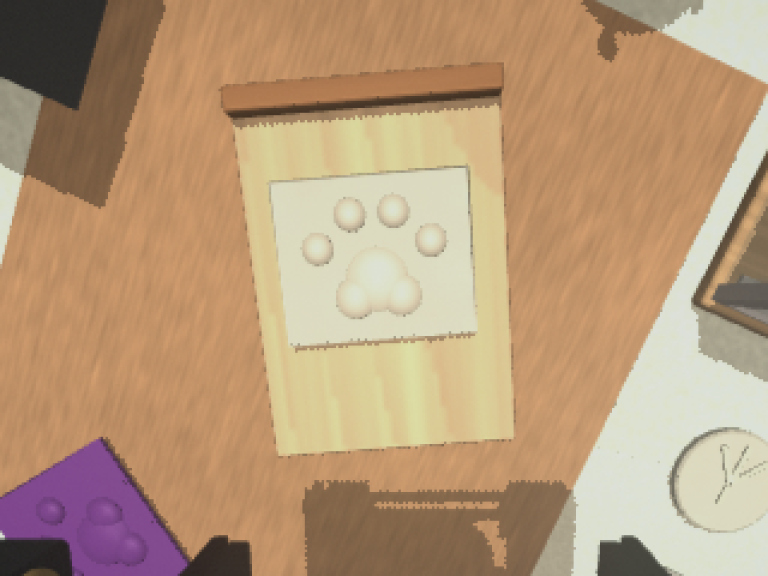

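The crop shows the cast corners at (270,182), (468,166), (477,332) and (290,346), the board's near corners at (278,456) and (514,438), and the stop's inner top edge from (231,110) to (501,93).

Run:
```python
from h import *
np.set_printoptions(precision=4,suppress=True)
P,im,d=load("w5");P4,im4,d4=load("w4")
f=lambda a:np.array(a,float)/2.4+[140,0]-.3
def sp(im,c):return cv2.cornerSubPix(cv2.cvtColor(im,6),np.array(c,np.float32),(3,3),(-1,-1),(3,50,.01))
c=f([(270,182),(468,166),(477,332),(290,346)]);c4=np.array([(199,25),(286,19),(291,94),(206,100)],float)
b=f([(278,456),(514,438)]);b4=np.array([(207,150),(309,142)],float)
A=[Q["intrinsics"]@Q["camera_from_world"][:3] for Q in(P,P4)]
for n,p,q in(("cast",c,c4),("board",b,b4)):
    p2,q2=sp(im,p),sp(im4,q);print(n,p2.ravel()-p.ravel())
    X=cv2.triangulatePoints(A[0],A[1],p2.T.astype(float),q2.T.astype(float));print((X[:3]/X[3]).T)
w=plane(P,c,.025);print("cast",w.mean(0));ax=(w[0]+w[1]-w[2]-w[3])/2;print("yaw",np.arctan2(ax[1],ax[0]),np.linalg.norm(ax),np.linalg.norm(w[0]-w[1]))
ay=(w[0]-w[1]+w[3]-w[2]);print("yaw via y",np.arctan2(-ay[0],ay[1]))
w4=plane(P4,c4,.025);print("cast4",w4.mean(0))
s=plane(P,f([(231,110),(501,93)]),.028);dv=s[0]-s[1];by=np.arctan2(-dv[0],dv[1]);print("stop",s,by)
n=plane(P,b,.010);dv=n[0]-n[1];print("near",n,np.arctan2(-dv[0],dv[1]))
u=np.array([np.cos(by),np.sin(by)]);v=np.array([-u[1],u[0]])
print("stop-near along",(s.mean(0)-n.mean(0))[:2]@u,"cast to stop face",(s.mean(0)-w.mean(0))[:2]@u-.048,"cast lateral vs board",(w.mean(0)-n.mean(0))[:2]@v,(s.mean(0)-n.mean(0))[:2]@v)
k=d[95:120,290:300];print("cast depth z",world(P,[(265,130)],[d[130,265]]), "board z",world(P,[(300,165)],[d[165,300]]))
```

```text
cast [ 0.3653  0.1003 -1.2706  0.2489 -0.5968  0.213   1.916   0.4451]
[[0.5197 0.3859 0.0213]
 [0.5821 0.2867 0.0042]
 [0.4957 0.2364 0.0081]
 [0.4388 0.3328 0.0456]]
board [ 0.8715 -0.2445 -0.6387  0.1557]
[[0.3655 0.3175 0.0081]
 [0.4443 0.1822 0.0049]]
cast [0.5075 0.3116 0.025 ]
yaw 0.5290312432491989 0.09490316621166965 0.11598528629916603
yaw via y 0.5288141356829638
cast4 [0.5076 0.3101 0.025 ]
stop [[0.5444 0.4195 0.028 ]
 [0.6193 0.286  0.028 ]] 0.5116289681612983
near [[0.3648 0.3185 0.01  ]
 [0.4449 0.1826 0.01  ]] 0.532587727694695
stop-near along 0.2043808378177347 cast to stop face 0.03698290808876131 cast lateral vs board 0.003011399455311023 0.0024565981763110672
cast depth z [[0.4586 0.3399 0.0243]] board z [[0.4324 0.2714 0.0119]]
```

```bash
python3 -m pendant '[[8.7,[-2.2,3.28,0],0],[8.7,[-2.2,3.28,0],0],[8.7,[-2.2,3.28,0],0],[8.7,[-2.2,3.28,0],0],[8.7,[-2.2,3.28,0],0],[8.7,[-2.2,3.28,0],0],[8.7,[-2.2,3.28,0],0],[8.7,[0,0,0],0]]'
python3 -m pendant '[[8.7,[-2.2,3.28,0],0],[8.7,[-2.2,3.28,0],0],[8.7,[-2.2,3.28,0],0],[8.7,[-2.2,3.28,0],0],[8.7,[-2.2,3.28,0],0],[8.7,[-2.2,3.28,0],0],[8.7,[-2.2,3.28,0],0],[8.7,[0,0,0],0]]'
python3 -m pendant '[[8.7,[0,0,1.5],0.107],[8.7,[0,0,1.5],0.107],[8.7,[0,0,1.5],0.107],[8.7,[0,0,1.5],0.107],[8.7,[0,0,1.5],0.107],[8.7,[0,0,1.5],0.107],[8.7,[0,0,1.5],0.104],[8.7,[0,0,0],0]]'
python3 -c "
from h import *
plan(.3659,-.3009,.037,-.2916)"
```

```text
t: 8.4
position: [0.4039, -0.0332, 0.299]
orientation: [[0.902, 0.432, 0.001], [0.432, -0.902, -0.004], [-0.001, 0.004, -1.0]]
contact_force: [-0.6, 1.2, -0.0]
gripper_width: 1.0
gripper_force: 0.0
t: 9.07
position: [0.3669, -0.3079, 0.299]
orientation: [[0.901, 0.434, 0.002], [0.434, -0.901, -0.006], [-0.001, 0.006, -1.0]]
contact_force: [0.3, -1.1, 0.1]
gripper_width: 1.002
gripper_force: 0.0
t: 9.73
position: [0.3658, -0.2981, 0.1914]
orientation: [[0.958, -0.288, -0.004], [-0.288, -0.958, 0.005], [-0.005, -0.004, -1.0]]
contact_force: [-0.3, 0.2, 0.4]
gripper_width: 1.005
gripper_force: 0.0
at [ 0.3658 -0.2981  0.1914] yaw -0.2924 F [-0.3  0.2  0.4] t 9.73 w 1.005
turn -0.001 then tool cm: x 0.09 y 0.26 z 15.44
```

```bash
python3 -m pendant '[[8.7,[0.1,0.2,2.2],0],[8.7,[0,0,2.2],0],[8.7,[0,0,2.2],0],[8.7,[0,0,2.2],0],[8.7,[0,0,2.2],0],[8.7,[0,0,2.2],0],[8.7,[0,0,2.2],0],[8.7,[0,0,0],0]]'
python3 -c "
from h import *
plan(.3659,-.3009,.037,-.2916)"
```

```text
t: 10.4
position: [0.3666, -0.3011, 0.0374]
orientation: [[0.959, -0.284, -0.003], [-0.284, -0.959, 0.005], [-0.005, -0.003, -1.0]]
contact_force: [0.5, 0.1, -0.4]
gripper_width: 1.001
gripper_force: 0.0
at [ 0.3666 -0.3011  0.0374] yaw -0.2881 F [ 0.5  0.1 -0.4] t 10.40 w 1.001
turn 0.004 then tool cm: x -0.08 y 0.00 z 0.04
```

```bash
python3 -m pendant '[[3.5,[0,0,0],0],[2,[0,0,0],0],[1,[0,0,0],0],[1,[0,0,0],0],[1,[0,0,0],0],[1,[0,0,0],0],[1,[0,0,0],0],[1,[0,0,0],0]]' 60
python3 -c "
from h import *
plan(.3659,-.3009,.037,-.2916)"
```

```text
t: 11.07
position: [0.3677, -0.3027, 0.0398]
orientation: [[0.958, -0.286, 0.0], [-0.286, -0.958, -0.0], [0.0, 0.0, -1.0]]
contact_force: [0.5, -1.0, 0.1]
gripper_width: 0.479
gripper_force: 0.0
at [ 0.3677 -0.3027  0.0398] yaw -0.2901 F [ 0.5 -1.   0.1] t 11.07 w 0.479
turn 0.001 then tool cm: x -0.23 y -0.12 z 0.28
```

```bash
python3 -m pendant '[[1,[0,0,0],0],[1,[0,0,0],0],[1,[0,0,0],0],[1,[0,0,0],0],[1,[0,0,0],0],[1,[0,0,0],0],[1,[0,0,0],0],[1,[0,0,0],0]]' 60
python3 -c "
from h import *
plan(.3659,-.3009,.037,-.2916);print(arm.observe()['gripper_force'])"
```

```text
t: 11.73
position: [0.3676, -0.3026, 0.0395]
orientation: [[0.958, -0.286, -0.0], [-0.286, -0.958, 0.0], [-0.0, -0.0, -1.0]]
contact_force: [-0.1, 0.0, 0.7]
gripper_width: 0.225
gripper_force: 60.0
at [ 0.3676 -0.3026  0.0395] yaw -0.2902 F [-0.1  0.   0.7] t 11.73 w 0.225
turn 0.001 then tool cm: x -0.21 y -0.11 z 0.25
59.9572363961488
```

```bash
python3 -m pendant '[[1,[0,0,-0.5],0],[1,[0,0,-1],0],[1,[0,0,-2.5],0],[1,[0,0,-3],0],[1,[0,0,-3],0],[1,[0,0,-3],0],[1,[0,0,-3],0],[1,[0,0,-3],0]]'
python3 -m pendant '[[1,[0,-2,0],0],[1,[0,-3.7,0],0],[1,[0,-3.7,0],0],[1,[0,-3.7,0],0],[1,[0,-3.7,0],0],[1,[0,-3.7,0],0],[1,[0,-3.7,0],0],[1,[0,-2,0],0]]'
python3 -m pendant '[[1,[0,0,0],-0.117],[1,[0,0,0],-0.117],[1,[0,0,0],-0.117],[1,[0,0,0],-0.117],[1,[0,0,0],-0.117],[1,[0,0,0],-0.117],[1,[0,0,0],-0.113],[1,[0,0,0],0]]'
python3 -c "
from h import *
plan(.319,.2017,.08,.525)"
```

```text
t: 12.4
position: [0.3672, -0.3019, 0.2319]
orientation: [[0.958, -0.286, 0.0], [-0.286, -0.958, -0.0], [0.0, 0.0, -1.0]]
contact_force: [0.3, 0.1, -1.5]
gripper_width: 0.228
gripper_force: 60.0
t: 13.07
position: [0.4421, -0.0479, 0.2303]
orientation: [[0.959, -0.284, -0.0], [-0.284, -0.959, 0.001], [-0.0, -0.001, -1.0]]
contact_force: [-0.1, -0.6, -0.5]
gripper_width: 0.224
gripper_force: 60.0
t: 13.73
position: [0.442, -0.0513, 0.2301]
orientation: [[0.864, 0.503, -0.0], [0.503, -0.864, -0.0], [-0.0, 0.0, -1.0]]
contact_force: [0.2, 1.2, -1.8]
gripper_width: 0.225
gripper_force: 60.0
at [ 0.442  -0.0513  0.2301] yaw 0.5269 F [ 0.2  1.2 -1.8] t 13.73 w 0.225
turn 0.002 then tool cm: x 2.04 y -28.06 z 15.01
```

```bash
python3 -m pendant '[[1,[0.2,-2.5,0],0],[1,[0.3,-4,0],0],[1,[0.3,-4,0],0],[1,[0.3,-4,0],0],[1,[0.3,-4,0],0],[1,[0.3,-4,0],0],[1,[0.2,-3.5,0],0],[1,[0.1,-2,0],0]]'
python3 -m pendant '[[1,[0,0,2],0],[1,[0,0,2],0],[1,[0,0,2],0],[1,[0,0,2],0],[1,[0,0,2],0],[1,[0,0,1.5],0],[1,[0,0,0],0],[1,[0,0,0],0]]'
python3 - <<'E'
from h import *
plan(.319,.2017,.08,.525)
P,s,im,d=shot('wrist','w6')
cv2.imwrite('pics/c6.png',cv2.resize(im[0:240,180:460],None,fx=2.5,fy=2.5,interpolation=3))
E
```

```text
t: 14.4
position: [0.3168, 0.2029, 0.23]
orientation: [[0.866, 0.5, -0.001], [0.5, -0.866, 0.001], [-0.0, -0.001, -1.0]]
contact_force: [-0.3, -0.4, -1.9]
gripper_width: 0.222
gripper_force: 60.0
t: 15.07
position: [0.3193, 0.2006, 0.1145]
orientation: [[0.866, 0.499, -0.002], [0.499, -0.866, -0.0], [-0.002, -0.0, -1.0]]
contact_force: [-0.0, -0.4, -0.8]
gripper_width: 0.224
gripper_force: 60.0
at [0.3193 0.2006 0.1145] yaw 0.5229 F [-0.  -0.4 -0.8] t 15.07 w 0.224
turn -0.002 then tool cm: x 0.03 y -0.11 z 3.45
```

View pics/c6.png

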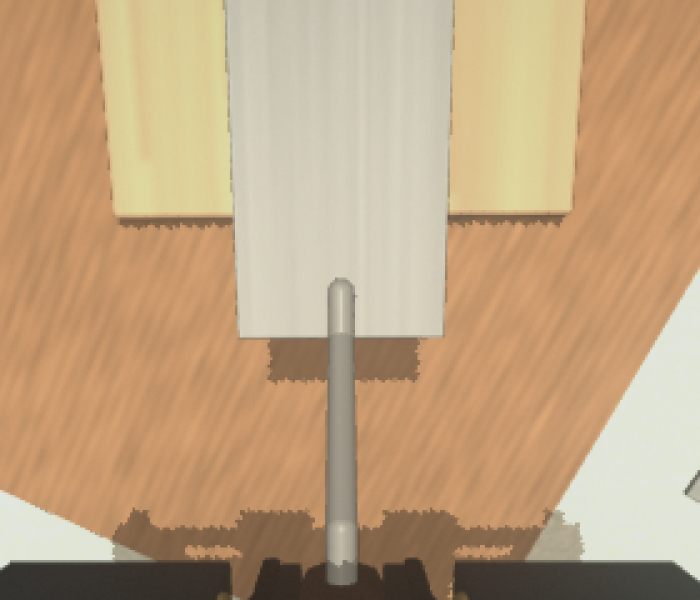

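The crop shows the blade centred on the tool axis, with its rear edge at (238–443, 337). It is aligned with the board, whose near edge is at row 215, columns 114–574. I've used all 10 pictures, so from here I check numerically. First comes a plane fit of the blade.

```bash
cat >> h.py <<'E'
def toolcloud(tag,s=None):
    P,im,d=load(tag);v,u=np.nonzero(d>0);return world(P,np.c_[u,v],d[v,u]),u,v,im
def fitplane(X):
    A=np.c_[X[:,:2]-X[:,:2].mean(0),np.ones(len(X))];k=np.ones(len(X),bool)
    for _ in range(4):
        c=np.linalg.lstsq(A[k],X[k,2],rcond=None)[0];r=X[:,2]-A@c;k=abs(r)<.003
    return c,X[:,:2].mean(0),k.sum()
E
python3 - <<'E'
from h import *
np.set_printoptions(precision=4,suppress=True)
X,u,v,im=toolcloud("w6");s=arm.observe();p=s["position"];R=s["orientation"]
ca=.524;U=np.array([np.cos(ca),np.sin(ca)]);V=np.array([-U[1],U[0]])
a=(X[:,:2]-p[:2])@U;b=(X[:,:2]-p[:2])@V
k=(v<130)&(abs(b)<.022)&(a>.06)&(a<.17)&((abs(b)>.006)|(a>.1))&(X[:,2]>.05)&(X[:,2]<.12)
c,m,n=fitplane(X[k]);print(n,"slope along",c[:2]@U,"across",c[:2]@V,"z",c[2],"at",(m-p[:2])@U,"TCP z",p[2])
k=(abs(X[:,2]-c[2])<.006)&(abs(b)<.06)&(a>.03)&(a<.2);print("along",np.percentile(a[k],[.3,99.7]))
for lo,hi in((.07,.08),(.09,.1),(.11,.12)):
    q=k&(a>lo)&(a<hi);print(lo,np.percentile(b[q],[1,99]),np.percentile(b[q],[1,99]).mean())
E
```

```text
7846 slope along -0.003303902689796369 across 0.00066987272017195 z 0.07676122948826239 at 0.10665068170344968 TCP z 0.11507455171486411
along [0.0604 0.1399]
0.07 [-0.0259  0.0286] 0.0013257305478900864
0.09 [-0.0259  0.0287] 0.0014072768655244861
0.11 [-0.0258  0.0287] 0.0014635450472186232
```

```bash
python3 -m pendant '[[1,[0,0,1.5],0],[1,[0,0,1.5],0],[1,[0,0,1.5],0],[1,[0,0,1],0],[1,[0,0,0.5],0],[1,[0,0,0.2],0],[1,[0,0,0],0],[1,[0,0,0],0]]'
python3 -m pendant '[[1,[0,0,0.1],0],[1,[0,0,0.05],0],[1,[0,0,0.05],0],[1,[0,0,0],0],[1,[0,0,0],0],[1,[0,0,0],0],[1,[0,0,0],0],[1,[0,0,0],0]]'
python3 -c "
from h import *
plan(.319,.2017,.0505,.525)"
```

```text
t: 15.78
position: [0.3203, 0.2009, 0.0532]
orientation: [[0.866, 0.501, 0.002], [0.501, -0.866, 0.0], [0.002, 0.0, -1.0]]
contact_force: [0.8, 0.8, -1.7]
gripper_width: 0.227
gripper_force: 60.0
t: 16.45
position: [0.3196, 0.2007, 0.0505]
orientation: [[0.865, 0.501, -0.0], [0.501, -0.865, -0.0], [-0.0, -0.0, -1.0]]
contact_force: [0.4, 0.3, -1.1]
gripper_width: 0.225
gripper_force: 60.0
at [0.3196 0.2007 0.0505] yaw 0.5248 F [ 0.4  0.3 -1.1] t 16.45 w 0.225
turn -0.000 then tool cm: x -0.01 y -0.12 z 0.00
```

```bash
python3 -m pendant '[[1,[0.5,0,0.03],0],[1,[0.5,0,0],0],[1,[0.5,0,0],0],[1,[0.5,0,0],0],[1,[0.5,0,0],0],[1,[0.5,0,0],0],[1,[0.5,0,0],0],[1,[0.3,0,0],0]]'
python3 -m pendant '[[1,[0.3,0,0],0],[1,[0.3,0,0],0],[1,[0.2,0,0],0],[1,[0.2,0,0],0],[1,[0.2,0,0],0],[1,[0.2,0,0],0],[1,[0.2,0,0],0],[1,[0.2,0,0],0]]'
python3 -c "
from h import *
plan(.319,.2017,.0505,.525)"
```

```text
t: 17.12
position: [0.3534, 0.2202, 0.0502]
orientation: [[0.865, 0.501, 0.001], [0.501, -0.865, 0.0], [0.001, 0.0, -1.0]]
contact_force: [-0.7, -0.3, -1.6]
gripper_width: 0.226
gripper_force: 60.0
t: 17.78
position: [0.3676, 0.2286, 0.0502]
orientation: [[0.865, 0.501, -0.002], [0.501, -0.865, -0.001], [-0.002, -0.0, -1.0]]
contact_force: [-2.2, -1.2, -1.3]
gripper_width: 0.225
gripper_force: 60.0
at [0.3676 0.2286 0.0502] yaw 0.5248 F [-2.2 -1.2 -1.3] t 17.78 w 0.225
turn -0.000 then tool cm: x -5.55 y -0.10 z -0.03
```

```bash
python3 -m pendant '[[1,[0.2,0,0],0],[1,[0.2,0,0],0],[1,[0.2,0,0],0],[1,[0.2,0,0],0],[1,[0.2,0,0],0],[1,[0.2,0,0],0],[1,[0.2,0,0],0],[1,[0.2,0,0],0]]'
python3 - <<'E'
from h import *
plan(.319,.2017,.0505,.525)
P,s,im,d=shot('side','s7');P,s,im,d=shot('top','t7')
E
```

```text
t: 18.45
position: [0.3822, 0.2369, 0.0502]
orientation: [[0.865, 0.501, 0.0], [0.501, -0.865, 0.0], [0.0, -0.0, -1.0]]
contact_force: [-0.7, -0.4, -2.1]
gripper_width: 0.227
gripper_force: 60.0
at [0.3822 0.2369 0.0502] yaw 0.5248 F [-0.7 -0.4 -2.1] t 18.45 w 0.227
turn -0.000 then tool cm: x -7.23 y -0.12 z -0.03
```

```bash
cat >> h.py <<'E'
def castpose(tag,p,yaw,z0=.012,zt=None):
    # cast extents relative to TCP p along/across the tool heading, from the wrist cloud
    X,u,v,im=toolcloud(tag);U=np.array([np.cos(yaw),np.sin(yaw)]);V=np.array([-U[1],U[0]])
    a=(X[:,:2]-p[:2])@U;b=(X[:,:2]-p[:2])@V
    k=(a>.09)&(a<.30)&(abs(b)<.075)&(X[:,2]>z0)&(X[:,2]<z0+.05)
    if zt is not None:
        k&=abs(X[:,2]-zt)<.004
    return X[k],a[k],b[k]
E
python3 - <<'E'
from h import *
np.set_printoptions(precision=4,suppress=True,linewidth=150)
P,s,im,d=shot('wrist','w7');p=s["position"]
X,a,b=castpose("w7",p,.5248,.008)
for l in np.arange(.09,.30,.008):
    k=(a>=l)&(a<l+.008)
    if k.sum()>20: 
        z=X[k,2];print("%.3f"%l,k.sum(),"z med %.4f"%np.median(z), "z centre %.4f"%np.median(z[abs(b[k])<.02]) if (abs(b[k])<.02).any() else "", "z b+-.045 %.4f %.4f"%(np.median(z[abs(b[k]-.045)<.01]),np.median(z[abs(b[k]+.045)<.01])))
E
```

```text
0.090 2970 z med 0.0106 z centre 0.0126 z b+-.045 0.0100 0.0100
0.098 3106 z med 0.0105 z centre 0.0126 z b+-.045 0.0100 0.0100
0.106 3131 z med 0.0106 z centre 0.0126 z b+-.045 0.0100 0.0099
0.114 3311 z med 0.0106 z centre 0.0125 z b+-.045 0.0100 0.0100
0.122 3393 z med 0.0106 z centre 0.0125 z b+-.045 0.0100 0.0101
0.130 4742 z med 0.0117 z centre 0.0130 z b+-.045 0.0105 0.0104
0.138 326 z med 0.0099 z centre 0.0109 z b+-.045 0.0091 0.0096
```

```bash
python3 -m pendant '[[1,[0.2,0,0],0],[1,[0.3,0,0],0],[1,[0.4,0,0],0],[1,[0.4,0,0],0],[1,[0.4,0,0],0],[1,[0.4,0,0],0],[1,[0.4,0,0],0],[1,[0.4,0,0],0]]'
python3 -c "
from h import *
plan(.319,.2017,.0505,.525)"
python3 -m pendant '[[1,[0.4,0,0],0],[1,[0.4,0,0],0],[1,[0.4,0,0],0],[1,[0.4,0,0],0],[1,[0.3,0,0],0],[1,[0.3,0,0],0],[1,[0.2,0,0],0],[1,[0.2,0,0],0]]'
python3 - <<'E'
from h import *
np.set_printoptions(precision=4,suppress=True,linewidth=150)
plan(.319,.2017,.0505,.525)
for cam in("top","side"):
    shot(cam,cam+"8")
P,s,im,d=shot('wrist','w8');p=s["position"]
X,a,b=castpose("w8",p,.5248,.008)
for l in np.arange(.09,.30,.006):
    k=(a>=l)&(a<l+.006)
    if k.sum()>20: 
        z=X[k,2];f=lambda c:np.median(z[abs(b[k]-c)<.012]);print("%.3f"%l,k.sum(),"z %.4f %.4f %.4f"%(f(-.045),f(0),f(.045)))
E
```

```text
t: 19.27
position: [0.407, 0.2514, 0.0502]
orientation: [[0.865, 0.501, -0.001], [0.501, -0.865, -0.0], [-0.001, -0.0, -1.0]]
contact_force: [-2.1, -1.2, -1.5]
gripper_width: 0.224
gripper_force: 60.0
at [0.407  0.2514 0.0502] yaw 0.5249 F [-2.1 -1.2 -1.5] t 19.27 w 0.224
turn -0.000 then tool cm: x -10.10 y -0.11 z -0.03
t: 19.93
position: [0.4297, 0.2645, 0.0502]
orientation: [[0.865, 0.501, -0.0], [0.501, -0.865, -0.0], [-0.0, -0.0, -1.0]]
contact_force: [-1.9, -1.0, -2.6]
gripper_width: 0.225
gripper_force: 60.0
at [0.4297 0.2645 0.0502] yaw 0.5248 F [-1.9 -1.  -2.6] t 19.93 w 0.225
turn -0.000 then tool cm: x -12.73 y -0.12 z -0.03
0.090 2408 z 0.0273 0.0274 0.0273
0.096 2545 z 0.0274 0.0293 0.0274
0.102 2577 z 0.0273 0.0306 0.0273
0.108 2608 z 0.0273 0.0309 0.0274
0.114 2662 z 0.0273 0.0308 0.0272
0.120 2743 z 0.0273 0.0306 0.0272
0.126 2877 z 0.0273 0.0297 0.0277
0.132 1772 z 0.0274 0.0275 0.0279
0.138 264 z nan nan nan
  return _methods._mean(a, axis=axis, dtype=dtype,
  ret = ret.dtype.type(ret / rcount)
```

```bash
cat >> h.py <<'E'
def castrel(tag,p,yaw,ztop):
    X,u,v,im=toolcloud(tag);U=np.array([np.cos(yaw),np.sin(yaw)]);V=np.array([-U[1],U[0]])
    a=(X[:,:2]-p[:2])@U;b=(X[:,:2]-p[:2])@V
    k=(abs(X[:,2]-ztop)<.0025)&(a>.04)&(a<.14)&(abs(b)<.08)
    A,B,Z=a[k],b[k],X[k]
    ed=[(c,np.percentile(A[abs(B-c)<.003],1)) for c in (-.045,-.03,.03,.045)]
    pe=np.polyfit(*np.array(ed).T,1)
    m=A>pe[1]+.015;print("near edge at %.4f slope %.4f"%(pe[1],pe[0]),"lateral",np.percentile(B[m],[.5,99.5]),"mid %.4f"%np.percentile(B[m],[.5,99.5]).mean())
    q=m&(abs(B)>.035);c,_,n=fitplane(Z[q]);print("z %.4f slope along %.4f across %.4f"%(c[2],c[:2]@U,c[:2]@V))
E
python3 - <<'E'
from h import *
np.set_printoptions(precision=4,suppress=True)
s=arm.observe();castrel("w8",s["position"],.5248,.0273)
E
```

```text
near edge at 0.0812 slope -0.0075 lateral [-0.0556  0.0609] mid 0.0027
z 0.0273 slope along 0.0001 across -0.0001
```

```bash
python3 -m pendant '[[1,[0.3,0,0],0],[1,[0.3,0,0],0],[1,[0.3,0,0],0],[1,[0.2,0,0],0],[1,[0.1,0,0],0],[1,[0,0,0],0],[1,[0,0,0],0],[1,[0,0,0],0]]'
python3 -c "
from h import *
plan(.319,.2017,.0505,.525)"
python3 -m pendant '[[1,[0,0,-0.1],0],[1,[0,0,-0.2],0],[1,[0,0,-0.3],0],[1,[0,0,-0.4],0],[1,[0,0,-0.5],0],[1,[0,0,-0.5],0],[1,[0,0,-0.5],0],[1,[0,0,-0.5],0]]'
python3 - <<'E'
from h import *
np.set_printoptions(precision=4,suppress=True,linewidth=150)
plan(.319,.2017,.0505,.525)
P,s,im,d=shot('wrist','w9');p=s["position"];castrel("w9",p,.5248,p[2]-.0505+.0275)
E
```

```text
t: 20.75
position: [0.4403, 0.2705, 0.0503]
orientation: [[0.865, 0.501, 0.001], [0.501, -0.865, 0.0], [0.001, 0.0, -1.0]]
contact_force: [0.2, -0.3, -2.1]
gripper_width: 0.229
gripper_force: 60.0
at [0.4403 0.2705 0.0503] yaw 0.5248 F [ 0.2 -0.3 -2.1] t 20.75 w 0.229
turn -0.000 then tool cm: x -13.95 y -0.12 z -0.02
t: 21.42
position: [0.44, 0.2704, 0.081]
orientation: [[0.865, 0.501, 0.0], [0.501, -0.865, 0.0], [0.0, 0.0, -1.0]]
contact_force: [-0.4, 0.1, -2.8]
gripper_width: 0.225
gripper_force: 60.0
at [0.44   0.2704 0.081 ] yaw 0.5248 F [-0.4  0.1 -2.8] t 21.42 w 0.225
turn -0.000 then tool cm: x -13.92 y -0.12 z 3.05
near edge at 0.0691 slope -0.0084 lateral [-0.0558  0.061 ] mid 0.0026
z 0.0592 slope along -0.0269 across -0.0003
```

```bash
python3 -m pendant '[[1,[0,0,-0.7],0],[1,[-0.4,0,-1.1],0],[1,[-0.8,0,-1.5],0],[1,[-1.2,0,-2],0],[1,[-1.6,0,-2],0],[1,[-1.6,0,-2],0],[1,[-1.6,0,-1.5],0],[1,[-0.8,0,-1],0]]'
python3 -m pendant '[[1,[-0.5,0.5,-0.5],0],[1,[-0.6,1,0],0],[1,[-0.7,1.5,0],0],[1,[-0.9,2,0],0],[1,[-1,2.2,0],0],[1,[-1,2.2,0],0],[1,[-1,2.2,0],0],[1,[-1,2.2,0],0]]'
python3 -m pendant '[[1,[-1,2.2,0],0],[1,[-1,2.2,0],0],[1,[-1,2.2,0],0],[1,[-1,2.2,0],0],[1,[-1,2.2,0],0],[1,[-1,2.2,0],0],[1,[-1,2.2,0],0],[1,[-1,2.2,0],0]]'
python3 -m pendant '[[1,[-0.9,2,0],0],[1,[-0.8,1.6,0],0],[1,[-0.6,1.2,0],0],[1,[-0.4,0.8,0],0],[1,[-0.2,0.4,0],0],[1,[0,0,0],0.02],[1,[0,0,0],0.04],[1,[0,0,0],0.06]]'
python3 -m pendant '[[1,[0,0,0],0.06],[1,[0,0,0],0.06],[1,[0,0,0],0.06],[1,[0,0,0],0.06],[1,[0,0,0],0.05],[1,[0,0,0],0.04],[1,[0,0,0],0.02],[1,[0,0,0],0]]'
python3 - <<'E'
from h import *
np.set_printoptions(precision=4,suppress=True,linewidth=150)
plan(.4058,-.1824,.1,.0555)
P,s,im,d=shot('wrist','w10');p=s["position"];castrel("w10",p,.0555,p[2]-.0218)
E
```

```text
t: 22.13
position: [0.3683, 0.2294, 0.2001]
orientation: [[0.865, 0.501, -0.0], [0.501, -0.865, -0.0], [-0.001, 0.0, -1.0]]
contact_force: [0.3, 0.2, -2.2]
gripper_width: 0.222
gripper_force: 60.0
t: 22.8
position: [0.382, 0.0759, 0.2035]
orientation: [[0.865, 0.501, 0.001], [0.501, -0.865, -0.0], [0.0, 0.001, -1.0]]
contact_force: [0.1, 0.1, -2.8]
gripper_width: 0.223
gripper_force: 60.0
t: 23.47
position: [0.4008, -0.1169, 0.2035]
orientation: [[0.866, 0.501, 0.0], [0.501, -0.866, -0.001], [0.0, 0.001, -1.0]]
contact_force: [0.4, 0.8, -3.3]
gripper_width: 0.221
gripper_force: 60.0
t: 24.13
position: [0.4052, -0.1803, 0.2031]
orientation: [[0.92, 0.392, -0.001], [0.392, -0.92, 0.001], [-0.0, -0.002, -1.0]]
contact_force: [0.2, 0.0, -2.2]
gripper_width: 0.224
gripper_force: 60.0
t: 24.8
position: [0.4055, -0.1804, 0.2032]
orientation: [[0.998, 0.055, -0.001], [0.055, -0.998, 0.001], [-0.001, -0.001, -1.0]]
contact_force: [-0.1, 0.1, -2.9]
gripper_width: 0.221
gripper_force: 60.0
at [ 0.4055 -0.1804  0.2032] yaw 0.0554 F [-0.1  0.1 -2.9] t 24.80 w 0.221
turn -0.000 then tool cm: x 0.02 y 0.20 z 10.32
near edge at 0.0719 slope 0.0069 lateral [-0.0526  0.0628] mid 0.0051
z 0.1806 slope along 0.0050 across 0.0021
```

```bash
python3 -m pendant '[[1,[0,0.1,0.5],0],[1,[0,0.1,1],0],[1,[0,0.1,1.6],0],[1,[0,0.1,1.8],0],[1,[0,0,1.8],0],[1,[0,0,1.6],0],[1,[0,0,1.2],0],[1,[0,0,0.7],0]]'
python3 -m pendant '[[1,[0,0,0.2],0],[1,[0,0,0],0],[1,[0,0,0],0],[1,[0,0,0],0],[1,[0,0,0],0],[1,[0,0,0],0],[1,[0,0,0],0],[1,[0,0,0],0]]'
python3 - <<'E'
from h import *
np.set_printoptions(precision=4,suppress=True,linewidth=150)
plan(.5706,-.1751,.099,.0555)
P,s,im,d=shot('wrist','w11');p=s["position"];castrel("w11",p,.0555,p[2]-.0226)
E
```

```text
t: 25.52
position: [0.4054, -0.185, 0.0997]
orientation: [[0.998, 0.055, -0.002], [0.055, -0.998, 0.002], [-0.002, -0.002, -1.0]]
contact_force: [-0.9, -0.2, -3.4]
gripper_width: 0.224
gripper_force: 60.0
t: 26.18
position: [0.4061, -0.1856, 0.0995]
orientation: [[0.998, 0.055, 0.0], [0.055, -0.998, -0.0], [0.0, 0.0, -1.0]]
contact_force: [-0.2, -0.2, -1.4]
gripper_width: 0.229
gripper_force: 60.0
at [ 0.4061 -0.1856  0.0995] yaw 0.0548 F [-0.2 -0.2 -1.4] t 26.18 w 0.229
turn -0.001 then tool cm: x 16.48 y -0.14 z 0.05
near edge at 0.0720 slope 0.0079 lateral [-0.0532  0.0632] mid 0.0050
z 0.0769 slope along -0.0011 across 0.0000
```

```bash
python3 -m pendant '[[1,[0.5,-0.1,0],0],[1,[1,0,0],0],[1,[1.5,0,0],0],[1,[1.8,0,0],0],[1,[1.8,0,0],0],[1,[1.8,0,0],0],[1,[1.8,0,0],0],[1,[1.8,0,0],0]]'
python3 -m pendant '[[1,[1.5,0,0],0],[1,[1.2,0,0],0],[1,[0.9,0,0],0],[1,[0.6,0,0],0],[1,[0.3,0,0],0],[1,[0,0,0],0],[1,[0,0,0],0],[1,[0,0,0],0]]'
python3 - <<'E'
from h import *
np.set_printoptions(precision=4,suppress=True,linewidth=150)
plan(.5706,-.1751,.08,.0555)
P,s,im,d=shot('top','t12')
P,s,im,d=shot('wrist','w12');p=s["position"]
try: castrel("w12",p,.0555,p[2]-.0226)
except Exception as e: print(e)
E
```

```text
t: 26.9
position: [0.5276, -0.1776, 0.0991]
orientation: [[0.998, 0.055, 0.0], [0.055, -0.998, -0.0], [0.0, 0.0, -1.0]]
contact_force: [0.4, -0.1, -2.8]
gripper_width: 0.227
gripper_force: 60.0
t: 27.57
position: [0.5698, -0.1753, 0.0991]
orientation: [[0.999, 0.054, -0.001], [0.054, -0.999, 0.001], [-0.001, -0.001, -1.0]]
contact_force: [0.6, -0.5, -2.6]
gripper_width: 0.222
gripper_force: 60.0
at [ 0.5698 -0.1753  0.0991] yaw 0.0545 F [ 0.6 -0.5 -2.6] t 27.57 w 0.222
turn -0.001 then tool cm: x 0.08 y -0.02 z 1.91
index -1 is out of bounds for axis 0 with size 0
```

```bash
python3 -m pendant '[[1,[0.1,0,0.2],0],[1,[0,0,0.4],0],[1,[0,0,0.3],0],[1,[0,0,0.2],0],[1,[0,0,0.15],0],[1,[0,0,0.1],0],[1,[0,0,0.1],0],[1,[0,0,0.1],0]]'
python3 -m pendant '[[1,[0,0,0.1],0],[1,[0,0,0.1],0],[1,[0,0,0.1],0],[1,[0,0,0.1],0],[1,[0,0,0.1],0],[1,[0,0,0.1],0],[1,[0,0,0.1],0],[1,[0,0,0.1],0]]'
python3 - <<'E'
from h import *
plan(.5706,-.1751,.075,.0555)
E
```

```text
t: 28.33
position: [0.5718, -0.1755, 0.0837]
orientation: [[0.998, 0.055, 0.0], [0.055, -0.998, -0.0], [0.0, 0.0, -1.0]]
contact_force: [0.2, -0.5, -2.9]
gripper_width: 0.224
gripper_force: 60.0
t: 29.0
position: [0.5718, -0.1755, 0.0757]
orientation: [[0.999, 0.055, 0.0], [0.055, -0.999, -0.0], [0.0, 0.0, -1.0]]
contact_force: [1.4, -0.1, -0.3]
gripper_width: 0.222
gripper_force: 60.0
at [ 0.5718 -0.1755  0.0757] yaw 0.0547 F [ 1.4 -0.1 -0.3] t 29.00 w 0.222
turn -0.001 then tool cm: x -0.12 y -0.05 z 0.07
```

```bash
python3 -m pendant '[[1,[0,0,0.15],0],[1,[0,0,0.1],0],[1,[-0.2,0,0],0],[1,[-0.5,0,0],0],[1,[-1,0,0],0],[1,[-1.5,0,0],0],[1,[-1.5,0,0],0],[1,[-1.5,0,0],0]]'
python3 -c "
from h import *
plan(.5706,-.1751,.075,.0555)"
python3 -m pendant '[[1,[-2,0,0],0],[1,[-2,0,0],0],[1,[-2,0,0],0],[1,[-2,0,0],0],[1,[-2,0,0],0],[1,[-1,0,0],0],[1,[-0.4,0,0],0],[1,[0,0,0],0]]'
python3 - <<'E'
from h import *
np.set_printoptions(precision=4,suppress=True)
plan(.3659,-.3009,.04,-.29)
P,s,im,d=shot('wrist','w13')
g=cv2.cvtColor(im,6)
# cast edges via gray profiles on plane z=.059 along V at several case-x, and along U
U=np.array([.99846,.0555]);V=np.array([-.0555,.99846]);b=np.array([.6892,-.164])
def prof(base,dirn,ts,z=.059):
    w=np.array([np.r_[base+t*dirn,z] for t in ts]);uv=proj(P,w).astype(np.float32)
    return cv2.remap(g,uv[:,:1],uv[:,1:],1).ravel().astype(int),uv
ts=np.arange(-.09,.0901,.003)
for x in(-.03,0,.03):
    pr,uv=prof(b+x*U,V,ts);print("across",x,uv[30],list(pr))
for y in(-.03,.045):
    pr,uv=prof(b+y*V,U,ts);print("along",y,list(pr))
E
```

```text
t: 29.67
position: [0.5081, -0.1786, 0.0733]
orientation: [[0.998, 0.055, -0.001], [0.055, -0.998, 0.0], [-0.001, -0.0, -1.0]]
contact_force: [0.5, 0.6, -1.4]
gripper_width: 0.228
gripper_force: 60.0
at [ 0.5081 -0.1786  0.0733] yaw 0.0550 F [ 0.5  0.6 -1.4] t 29.67 w 0.228
turn -0.001 then tool cm: x 6.26 y -0.00 z -0.17
t: 30.33
position: [0.3953, -0.1852, 0.0735]
orientation: [[0.999, 0.053, -0.0], [0.053, -0.999, 0.0], [-0.0, -0.0, -1.0]]
contact_force: [0.5, -0.7, -2.0]
gripper_width: 0.223
gripper_force: 60.0
at [ 0.3953 -0.1852  0.0735] yaw 0.0535 F [ 0.5 -0.7 -2. ] t 30.33 w 0.223
turn 0.343 then tool cm: x 0.49 y 11.93 z 3.35
across -0.03 [ 305.2041 -361.9425] [np.int64(0), np.int64(0), np.int64(0), np.int64(0), np.int64(0), np.int64(0), np.int64(0), np.int64(0), np.int64(0), np.int64(0), np.int64(0), np.int64(0), np.int64(0), np.int64(0), np.int64(0), np.int64(0), np.int64(0), np.int64(0), np.int64(0), np.int64(0), np.int64(0), np.int64(0), np.int64(0), np.int64(0), np.int64(0), np.int64(0), np.int64(0), np.int64(0), np.int64(0), np.int64(0), np.int64(0), np.int64(0), np.in
[... 2936 characters left out ...]
p.int64(0), np.int64(0), np.int64(0), np.int64(0), np.int64(0), np.int64(0), np.int64(0), np.int64(0), np.int64(0), np.int64(0), np.int64(0), np.int64(0), np.int64(0), np.int64(0), np.int64(0), np.int64(0), np.int64(0), np.int64(0), np.int64(0), np.int64(0), np.int64(0), np.int64(0), np.int64(0), np.int64(0), np.int64(0), np.int64(0), np.int64(0), np.int64(0), np.int64(0), np.int64(0), np.int64(0), np.int64(0), np.int64(0), np.int64(0), np.int64(0), np.int64(0), np.int64(0), np.int64(0), np.int64(0), np.int64(0), np.int64(0), np.int64(0), np.int64(0), np.int64(0), np.int64(0), np.int64(0), np.int64(0), np.int64(0), np.int64(0), np.int64(0), np.int64(0), np.int64(0), np.int64(0), np.int64(0)]
```

```bash
python3 -m pendant '[[1,[-0.7,2.3,0],0],[1,[-0.7,2.3,0],0],[1,[-0.7,2.3,0],0],[1,[-0.7,2.3,0],0],[1,[-0.6,2.4,0],0],[1,[0,0,0],0.115],[1,[0,0,0],0.115],[1,[0,0,0],0.113]]'
python3 -m pendant '[[1,[0,0,1],0],[1,[0,0,1],0],[1,[0,0,0.6],0],[1,[0,0,0.3],0],[1,[0,0,0.2],0],[1,[0,0,0.1],0],[1,[0,0,0.1],0],[1,[0,0,0.1],0]]'
python3 - <<'E'
from h import *
np.set_printoptions(precision=4,suppress=True)
plan(.3676,-.3026,.0395,-.29)
E
```

```text
t: 31.05
position: [0.3696, -0.3043, 0.0733]
orientation: [[0.957, -0.29, 0.001], [-0.29, -0.957, -0.002], [0.002, 0.001, -1.0]]
contact_force: [-0.1, 0.8, -1.9]
gripper_width: 0.225
gripper_force: 60.0
t: 31.72
position: [0.3687, -0.303, 0.0395]
orientation: [[0.959, -0.284, 0.0], [-0.284, -0.959, -0.001], [0.001, 0.0, -1.0]]
contact_force: [-0.8, -0.5, 0.6]
gripper_width: 0.226
gripper_force: 60.0
at [ 0.3687 -0.303   0.0395] yaw -0.2881 F [-0.8 -0.5  0.6] t 31.72 w 0.226
turn 0.002 then tool cm: x -0.11 y -0.01 z -0.00
```

```bash
python3 -m pendant '[[3,[0,0,0],0],[5,[0,0,0],0],[7,[0,0,0],0],[8.7,[0,0,0],0],[8.7,[0,0,0],0],[8.7,[0,0,0],0],[8.7,[0,0,0],0],[8.7,[0,0,0],0]]' 20
python3 -m pendant '[[8.7,[0,0,0],0],[8.7,[0,0,0],0],[8.7,[0,0,0],0],[8.7,[0,0,0],0],[8.7,[0,0,-1.5],0],[8.7,[0,0,-3],0],[8.7,[0,0,-4],0],[8.7,[0,0,-4],0]]'
python3 -m pendant '[[8.7,[0,0,-4],0],[8.7,[0,0,-4],0],[8.7,[0,0,-4],0],[8.7,[0,0,0],0],[8.7,[0,0,0],0],[4,[0,0,0],-0.115],[4,[0,0,0],-0.115],[4,[0,0,0],-0.115]]'
python3 - <<'E'
from h import *
plan(.5605,-.051,.2885,.0555)
E
```

```text
t: 32.38
position: [0.3684, -0.3028, 0.0393]
orientation: [[0.959, -0.284, -0.0], [-0.284, -0.959, -0.0], [-0.0, 0.0, -1.0]]
contact_force: [-0.5, -0.2, 0.3]
gripper_width: 0.747
gripper_force: 0.0
t: 33.05
position: [0.3676, -0.3019, 0.1649]
orientation: [[0.959, -0.284, -0.002], [-0.284, -0.959, 0.003], [-0.003, -0.002, -1.0]]
contact_force: [-0.1, -0.1, -0.5]
gripper_width: 0.997
gripper_force: 0.0
t: 33.72
position: [0.3674, -0.3016, 0.2824]
orientation: [[0.998, 0.062, -0.003], [0.062, -0.998, 0.003], [-0.002, -0.004, -1.0]]
contact_force: [0.0, 0.5, -0.2]
gripper_width: 0.856
gripper_force: 0.0
at [ 0.3674 -0.3016  0.2824] yaw 0.0624 F [ 0.   0.5 -0.2] t 33.72 w 0.856
turn 0.007 then tool cm: x 20.67 y -23.95 z -0.61
```

```bash
python3 -m pendant '[[4,[2.58,-2.99,0],0.007],[4,[2.58,-2.99,0],0],[4,[2.58,-2.99,0],0],[4,[2.58,-2.99,0],0],[4,[2.58,-2.99,0],0],[4,[2.58,-2.99,0],0],[4,[2.58,-2.99,0],0],[4,[2.58,-2.99,0],0]]'
python3 - <<'E'
from h import *
np.set_printoptions(precision=4,suppress=True)
plan(.5605,-.051,.085,.0555)
P,s,im,d=shot('wrist','w14');shot('top','t14')
g=cv2.cvtColor(im,6)
U=np.array([.99846,.0555]);V=np.array([-.0555,.99846]);b=np.array([.6892,-.164])
def prof(base,dirn,ts,z):
    w=np.array([np.r_[base+t*dirn,z] for t in ts]);uv=proj(P,w).astype(np.float32)
    return cv2.remap(g,uv[:,:1],uv[:,1:],1).ravel().tolist(),uv
ts=np.arange(-.09,.0901,.003)
for x in(-.04,0,.035):
    pr,uv=prof(b+x*U,V,ts,.059);print("across",x,uv[[0,30]].ravel(),pr)
for y in(-.045,.045):
    pr,uv=prof(b+y*V,U,ts,.059);print("along",y,pr)
E
```

```text
t: 34.38
position: [0.5619, -0.0512, 0.2818]
orientation: [[0.999, 0.05, -0.005], [0.05, -0.999, 0.001], [-0.005, -0.001, -1.0]]
contact_force: [0.4, -0.8, -0.2]
gripper_width: 0.464
gripper_force: 0.0
at [ 0.5619 -0.0512  0.2818] yaw 0.0500 F [ 0.4 -0.8 -0.2] t 34.38 w 0.464
turn -0.006 then tool cm: x -0.14 y -0.03 z 19.68
across -0.04 [481.216  110.0299 410.5584 110.4212] [164, 163, 165, 164, 157, 148, 140, 141, 144, 146, 148, 153, 162, 169, 176, 177, 173, 173, 173, 172, 173, 172, 172, 171, 170, 171, 172, 173, 172, 171, 172, 172, 172, 172, 172, 172, 172, 173, 173, 173, 172, 172, 171, 171, 172, 171, 170, 171, 170, 170, 165, 146, 135, 140, 150, 151, 151, 152, 151, 151, 151]
across 0 [485.8387  76.3042 413.1243  76.7284] [206, 206, 205, 206, 201, 179, 157, 144, 148, 151, 153, 157, 163, 168, 173, 173, 173, 172, 171, 171, 172, 173, 174, 173, 173, 171, 170, 171, 173, 174, 176, 178, 180, 180, 180, 177, 174, 172, 172, 172, 173, 171, 171, 172, 173, 172, 173, 174, 173, 173, 167, 150, 144, 141, 155, 155, 155, 155, 155, 156, 155]
across 0.035 [490.1098  45.1428 415.4949  45.5984] [203, 202, 2
[... 219 characters left out ...]
171, 172, 173, 172, 163, 145, 135, 133, 144, 143, 145, 144, 144, 144, 145]
along -0.045 [215, 214, 214, 202, 191, 181, 161, 157, 152, 152, 151, 152, 147, 143, 143, 155, 172, 177, 175, 174, 174, 175, 174, 174, 173, 174, 174, 173, 174, 174, 173, 173, 172, 172, 172, 171, 171, 171, 171, 171, 170, 171, 170, 170, 170, 169, 163, 152, 151, 151, 149, 148, 146, 156, 167, 172, 185, 192, 0, 0, 0]
along 0.045 [222, 222, 223, 215, 202, 187, 167, 161, 155, 156, 157, 156, 148, 146, 142, 153, 171, 174, 175, 175, 175, 174, 174, 174, 174, 174, 174, 174, 173, 174, 172, 172, 169, 163, 168, 171, 171, 170, 170, 172, 172, 170, 171, 170, 170, 169, 165, 152, 155, 151, 151, 151, 150, 161, 167, 177, 185, 192, 87, 0, 0]
```

```bash
python3 -m pendant '[[4,[-0.1,0,2],-0.005],[4,[0,0,3],0],[4,[0,0,3],0],[4,[0,0,3],0],[4,[0,0,3],0],[4,[0,0,3],0],[4,[0,0,1.5],0],[4,[0,0,0.8],0]]'
python3 -m pendant '[[4,[0,0.7,0],0],[4,[0,1,0],0],[4,[0,1.5,0],0],[4,[0,2,0],0],[4,[0,2,0],0],[4,[0,2,0],0],[4,[0,2,0],0],[4,[0,2,0],0]]'
python3 -m pendant '[[4,[0,1.2,0],0],[4,[0,0.8,0],0],[4,[0,0.6,0],0],[4,[0,0.6,0],0],[4,[0,0,0],0],[4,[0,0,0],0],[4,[0,0,0],0],[4,[0,0,0],0]]'
python3 - <<'E'
from h import *
plan(.571,-.235,.085,.0555)
E
```

```text
t: 35.15
position: [0.5575, -0.0532, 0.087]
orientation: [[0.998, 0.054, -0.009], [0.054, -0.999, 0.002], [-0.009, -0.003, -1.0]]
contact_force: [0.0, -0.4, 0.4]
gripper_width: 0.455
gripper_force: 0.0
t: 35.82
position: [0.5687, -0.1874, 0.0925]
orientation: [[0.999, 0.054, 0.002], [0.054, -0.999, -0.0], [0.002, 0.0, -1.0]]
contact_force: [0.8, 3.4, -1.9]
gripper_width: 0.461
gripper_force: 1.2
t: 36.48
position: [0.5704, -0.2167, 0.0912]
orientation: [[0.998, 0.056, -0.0], [0.056, -0.998, -0.0], [-0.0, 0.0, -1.0]]
contact_force: [0.5, -0.5, 0.0]
gripper_width: 0.462
gripper_force: 0.0
at [ 0.5704 -0.2167  0.0912] yaw 0.0558 F [ 0.5 -0.5  0. ] t 36.48 w 0.462
turn 0.000 then tool cm: x -0.05 y 1.83 z 0.62
```

```bash
python3 -m pendant '[[4,[0,0.5,0],0],[4,[0,0.5,0],0],[4,[0,0.4,0],0],[4,[0,0.3,0],0],[4,[0,0.2,0],0],[4,[0,0.2,0],0],[4,[0,0,0],0],[4,[0,0,0],0]]'
python3 - <<'E'
from h import *
plan(.571,-.235,.085,.0555)
E
```

```text
t: 37.15
position: [0.5712, -0.2366, 0.091]
orientation: [[0.999, 0.054, -0.001], [0.054, -0.999, 0.003], [-0.001, -0.003, -1.0]]
contact_force: [0.6, 5.0, 0.9]
gripper_width: 0.462
gripper_force: 2.6
at [ 0.5712 -0.2366  0.091 ] yaw 0.0540 F [0.6 5.  0.9] t 37.15 w 0.462
turn -0.001 then tool cm: x -0.01 y -0.17 z 0.60
```

Force is starting to build at the stop, so I'll press a little more to confirm.

```bash
python3 -m pendant '[[4,[0,0.2,0],0],[4,[0,0.2,0],0],[4,[0,0.2,0],0],[4,[0,0,0],0],[4,[0,0,0],0],[4,[0,0,0],0],[4,[0,0,0],0],[4,[0,0,0],0]]'
```

```text
t: 37.82
position: [0.5711, -0.2369, 0.0907]
orientation: [[0.999, 0.052, -0.003], [0.053, -0.999, 0.013], [-0.002, -0.013, -1.0]]
contact_force: [2.7, 17.0, 3.7]
gripper_width: 0.461
gripper_force: 8.5
```

```bash
python3 -m pendant '[[4,[0,-0.9,0],0],[4,[0,-1.0,0],0],[4,[0,0,0],0],[4,[0,0,-1.5],0],[4,[0,0,-3],0],[4,[0,0,-4],0],[4,[0,0,-4],0],[4,[0,0,-4],0]]'
python3 -m pendant '[[4,[-4,0,-1],0],[4,[-4,0,-1],0],[4,[-4,0,0],0],[4,[-2,0,0],0],[4,[0,0,0],0],[4,[0,0,0],0],[4,[0,0,0],0],[4,[0,0,0],0]]'
python3 - <<'E'
from h import *
np.set_printoptions(precision=4,suppress=True)
plan(.571,-.235,.085,.0555)
P,s,im,d=shot('wrist','w15')
X,u,v,im=toolcloud("w15")
k=(abs(X[:,2]-.108)<.006)&(X[:,0]<.582)&(X[:,0]>.555)&(X[:,1]>-.30)&(X[:,1]<-.1);print("bar",k.sum(),np.median(X[k],0) if k.any() else "")
k=(X[:,2]>-.001)&(X[:,2]<.006)&(abs(X[:,0]-.473)<.02)&(abs(X[:,1]+.333)<.02);print("blade",k.sum(),fitplane(X[k]))
k=(X[:,2]>.06)&(X[:,2]<.078)&(X[:,0]<.40)&(X[:,0]>.25)&(X[:,1]<-.22);print("handle",k.sum(),np.median(X[k],0) if k.any() else "")
E
```

```text
t: 38.48
position: [0.5706, -0.2263, 0.258]
orientation: [[0.999, 0.054, 0.0], [0.054, -0.999, -0.001], [-0.0, 0.001, -1.0]]
contact_force: [0.9, -0.8, -0.2]
gripper_width: 0.462
gripper_force: 0.0
t: 39.15
position: [0.4323, -0.2337, 0.2764]
orientation: [[0.998, 0.055, 0.001], [0.055, -0.998, -0.001], [0.001, 0.001, -1.0]]
contact_force: [0.4, -0.2, 0.4]
gripper_width: 0.456
gripper_force: 0.0
at [ 0.4323 -0.2337  0.2764] yaw 0.0551 F [ 0.4 -0.2  0.4] t 39.15 w 0.456
turn -0.000 then tool cm: x 13.84 y 0.90 z 19.14
bar 140 [ 0.5726 -0.221   0.1101]
blade 721 (array([-0.0009,  0.0016,  0.002 ]), array([ 0.4733, -0.333 ]), np.int64(721))
handle 140 [ 0.3733 -0.3012  0.0667]
```

```bash
python3 -c "
from workcell import arm
print(arm.job_done())"
```

```text
the job is handed in; nothing more can be done
None
```

The job is handed in, though no verdict came back: by camera and force checks, the cast lies within about 5 mm of centre and square on both bearers, the spatula is flat on the table where it started, and the pane is pushed shut against its stop (about 39 s used).

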